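# Tracking shot of a sugar rose on a cake turntable

### The job

For a close-up video, push the blue peg to set the cake turntable spinning counter-clockwise (seen from above) at about one turn in four seconds, and let go of it. Then go round with the freely turning cake for at least five seconds without a break, keeping the gripper right over the red sugar rose (never more than 25 mm off to the side, fingertips 2 to 10 cm above the rose, touching nothing) while the turntable still makes better than a turn in fifteen seconds. Afterwards draw the gripper well away and let the turntable run down to a standstill; push gently, never spin it faster than a turn in three seconds, and leave the cake, jars and scale untouched.

Things in the scene. Friction and masses are not known exactly. Their poses are not given: they have to be found in the camera images.
- turntable (a joint): Angle (rad) of the turntable about its vertical axis, growing counter-clockwise seen from above; at 0 the blue peg lies towards +x of the axis; no stop within nine turns. Aluminium plate 290 mm in diameter, 14 mm thick, nominal 2 kg; inertia with cake nominally 0.025 kg m2 (0.018 to 0.034). Low friction: once pushed it coasts, slowing by 0.06 to 0.15 rad/s each second.
- stand: Fixed grey cast foot of the turntable, 190 mm in diameter at the table; origin on the turning axis, at table height. The turntable plate it carries has its top 80 mm above the table.
- axis (a point): Point on the turning axis at the top of the rubber mat on the turntable, 82 mm above the table.
- peg_top (a point): Centre of the top of the upright blue peg on the turntable: a cylinder 30 mm in diameter that stands 60 mm above the plate (from 80 to 140 mm above the table), 125 mm from the turning axis. It turns with the turntable and is there to be pushed sideways with a closed gripper.
- cake_plate: Dark-red plate with black rim (196 mm in diameter, rim 13 mm above the mat) with a cream round display cake (168 mm in diameter, its top 62 mm above the plate's underside, 144 mm above the table). One rigid piece, 0.8 kg, loose on the mat in the middle of the turntable, held by friction. Origin: centre of its underside; its x axis points to the rose.
- rose_top (a point): Centre of the top of the red sugar rose on the cake (34 mm in diameter, 22 mm high), 64 mm from the turning axis, 166 mm above the table. It goes round with the cake. The rose may be at any angle to the blue peg.
- jar_a: Loose clear jar with green lid, 60 mm in diameter, 130 mm high; origin at the centre of its underside. Leave alone.
- jar_b: Second such jar. Leave alone.
- jar_c: Third such jar. Leave alone.
- scale: White kitchen scale, 170 x 230 x 36 mm, loose on the table; origin at the centre of its underside. Leave alone.
There are look-alikes about, which are no part of the job. Of the things that look like the cake_plate, the middle-sized one is meant.

How it is judged:
On the way, in this order (a step that is already met when the one before it is completed fails the run):
1. the turntable has been set turning counter-clockwise at more than 0.9 rad/s (velocity of joint turntable above 0.9 rad/s), for 0.1 s.
2. for 5 s without a break the TCP stays within 25 mm sideways of the rose and 30 to 140 mm above its top, the robot touching neither turntable nor cake, while the turntable turns at more than 0.4 rad/s (horizontal distance between the grasp point and rose_top below 0.025 m and z of the grasp point in the frame of axis between 0.114 and 0.224 m and velocity of joint turntable above 0.4 rad/s and contact force between each of the fingers, the arm and stand below 0.2 N), for 5 s.
At the end, for the whole second after the job is handed in: The turntable stands still (below 0.05 rad/s), the TCP is more than 150 mm from the rose, and the cake plate is still flat on the mat within 15 mm of the turning axis (velocity of joint turntable between -0.05 and 0.05 rad/s and distance between the grasp point and rose_top above 0.15 m and horizontal distance between cake_plate and axis below 0.015 m and angle between cake_plate's own z axis and vertical below 0.05 rad and z of cake_plate in the frame of axis below 0.005 m); the robot touches nothing.
It fails at once if the turntable spins faster than 2.1 rad/s, either way (velocity of joint turntable above 2.1 rad/s or velocity of joint turntable below -2.1 rad/s).
It fails at once if the robot presses on the turntable with more than 20 N (contact force between any of the fingers, the arm and stand above 20 N).
It fails at once if the robot touches the cake or its plate with more than 0.5 N (contact force between any of the fingers, the arm and cake_plate above 0.5 N).
It fails at once if the cake plate slides 20 mm or more off centre or tips (horizontal distance between cake_plate and axis above 0.02 m or angle between cake_plate's own z axis and vertical above 0.1 rad).
It fails at once if a jar or the scale is moved by more than 15 mm (distance of any of jar_a, jar_b, jar_c, scale from where it was at the start of the episode above 0.015 m).
It also fails if it takes over 72 s, if anything falls off the work surface, if the arm or the gripper's body presses on something with over 40 N, if the wrist force passes 120 N, or if a joint passes its speed limit or range.

### The arm

A 6-joint arm with a two-finger parallel gripper is mounted at the origin on the work surface. World frame = base frame: x ahead of the robot, y to its left, z up, the work surface at z = 0. Lengths are in m, angles in rad, forces in N, time in s.
With the tool pointing down it reaches from about 0.3 to 0.85 m from the base axis. Payload 4.2 kg.
Tool frame: the origin (TCP) lies between the finger pads, 19 mm behind the fingertips; this is the grasp point; z points along the fingers, y is the line along which they close (so a half turn about z gives the same grasp; the last joint's range is limited). The gripper opens to 91 mm and grips with 3 to 60 N. Pads are 32 mm wide; open, the fingers measure 118 mm over their backs; the gripper's body (76 mm by 178 mm) begins 60 mm behind the grasp point.
Start: joints at [1.186, 0.32, 1.565, -0, 1.257, -0.02], TCP at [0.205, 0.537, 0.233] pointing down, gripper open.
Joint ranges: [-3.11, 3.11], [-0.84, 2.01], [0.21, 2.61], [-1.34, 4.49], [0.05, 2.63], [-2.56, 2.56]. Speed limits (rad/s): [2.57, 2.57, 3.14, 3.14, 3.14, 3.14].

### API

Orientations are given as a rotation vector (axis times angle).
In Python, from plant import env gives the robot as it stands. The module is installed in compiled form; this text tells all that it offers.
- The arm moves only by the tool move_arm, never from a script. Its argument "plan" is a list of rows, each a list of 3 entries, a list of its own where there are three numbers: the shift along the tool's x, y, z in mm, then the turn, a rotation vector about the tool's x, y, z in degrees, then the opening, from 0 (shut) to 1 (fully open). A call has 1 to 12 rows; each row shifts and turns the commanded pose from where the row before left it, along the tool's axes as they then stand; what a row does not reach is not made up. A row lasts 1/12 s, in which the tool goes at most 41.7 mm and 7.16 degrees, less where a joint would pass 70% of its speed; a pose out of reach is approached as far as the arm can. A call is refused whole if a number of a shift passes 41.7 or a number of a turn 7.16, either way. A call with a gripper value outside its range is refused whole. The fingers move at their own pace and stop on an object; the grip force is fixed at half the most. Time passes only in rows, so rows that do not move let the fingers close. It gives the time, the measured TCP pose, the force, the opening and the grip force at its end, in the units of the state.
- env.read_state(): the state, without advancing time (a new reading comes with each control period).
- env.grab_frame(name): name is "side" or "top" or "wrist"; returns the picture (400x640x3 uint8, red, green, blue); there is no depth.
- env.camera_params(name): a dict with "fx", "fy", "cx", "cy" (pixels), "origin" and "attitude" of the camera in the world; the wrist camera has in their place "mount" (4x4, takes a point from camera to tool coordinates, whose origin is the TCP and whose axes are the flange's). Camera axes: x right, y down, z forward; pixel columns grow to the right and rows downward; lengths in m; the calibration is good to about 2 mm. A picture is of the moment at which its call begins: read the wrist's pose just before it. camera_params takes no time and is no camera call.
- env.job_done(): hands the job in; it is judged then, once.
The state is a dict: "time": time; "joint_positions": joint angles; "joint_vel": joint speeds; "joint_torque": joint torques, N m; "tcp_pos": TCP position; "orientation": TCP orientation; "force": force on the tool from outside, world axes, zero at the start; "wrist_torque": the same for the moment, N m; "gripper_width": opening from 0.0 (shut) to 1.0 (fully open); "gripper_force": force on a finger pad.
Only numpy, scipy, OpenCV 4.12 (cv2) and the standard library are available. Lean on these libraries where they do the work, as an engineer would, in place of code of your own. Each camera call takes 0.05 s, during which the arm holds its last target. There are 200 camera calls.

## Working session

There is one attempt and no reset: what is moved stays moved. The work goes in short steps, Python scripts to look and compute and a tool call to move; the robot and the scene stay as the last step left them, time stands still between calls to the robot, and variables do not carry over. Pictures are saved under pics/ and viewed, at most 10 in all, crops included, and the job is handed in when it is done.

Besides the shell and the picture viewer there is one more tool, called after ">>>" by a JSON object that holds its "name" and its "arguments". move_arm: Moves the arm, as the interface text tells. Its arguments: {"type":"object","properties":{"plan":{"type":"array","items":{"type":"array"}}},"required":["plan"]}

```bash
mkdir -p pics; python3 - <<'E'
from plant import env
import cv2,numpy as np
s=env.read_state(); print(s)
for n in("top","side","wrist"): print(n,env.camera_params(n))
for n in("top","side"): cv2.imwrite(f"pics/{n}0.png",env.grab_frame(n)[:,:,::-1])
E
```

```text
{'time': 0.0, 'joint_positions': array([ 1.18602913e+00,  3.20290323e-01,  1.56566239e+00,  7.80556515e-06,
        1.25735609e+00, -2.00375712e-02]), 'joint_vel': array([ 0.00158529,  0.00061412, -0.00033778,  0.00141392, -0.00212673,
        0.0005516 ]), 'joint_torque': array([-1.98469497e-03, -4.12445247e+01, -2.31977338e+01,  7.24738603e-02,
        4.56759240e-02, -1.47318906e-04]), 'tcp_pos': array([0.20494733, 0.53674887, 0.2319276 ]), 'orientation': array([-5.69685304e-01, -3.08914922e+00,  2.63806272e-03]), 'force': array([-0.55357131, -0.43173782, -0.41454108]), 'wrist_torque': array([-0.01588231,  0.01687401,  0.03063189]), 'gripper_force': 0.0, 'gripper_width': 0.998873571760876}
top {'fx': 455.400572078202, 'fy': 455.400572078202, 'cx': 326.9247039523334, 'cy': 199.27132915455303, 'origin': array([ 0.22393891, -0.02699455,  1.56853572]), 'attitude': array([-2.14597545,  2.12215035, -0.20549206])}
side {'fx': 447.9813522207376, 'fy': 447.9813522207376, 'cx': 323.1818202558583, 'cy': 204.33634603068555, 'origin': array([ 0.96398101, -0.52775956,  1.14036074]), 'attitude': array([-2.36792868, -0.98513249,  0.31191121])}
wrist {'fx': 322.4077218460381, 'fy': 322.4077218460381, 'cx': 319.9076666180074, 'cy': 200.05611255662865, 'mount': array([[-1.39253210e-04, -9.58693320e-01, -2.84441732e-01,
         8.03768565e-02],
       [ 9.99999545e-01,  1.34850595e-04, -9.44072128e-04,
         1.80664215e-03],
       [ 9.43432779e-04, -2.84441734e-01,  9.58692865e-01,
        -1.52716810e-01],
       [ 0.00000000e+00,  0.00000000e+00,  0.00000000e+00,
         1.00000000e+00]])}
```

View pics/top0.png

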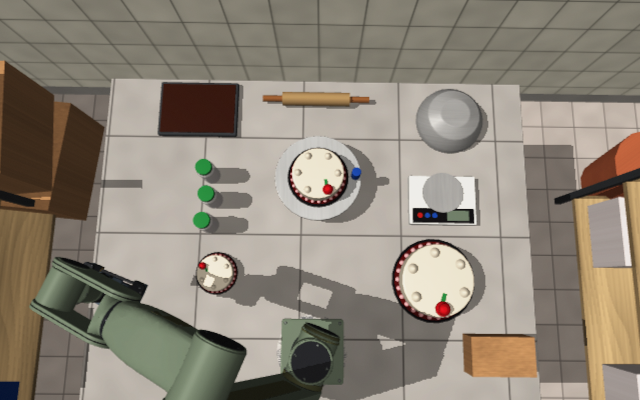

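View pics/side0.png

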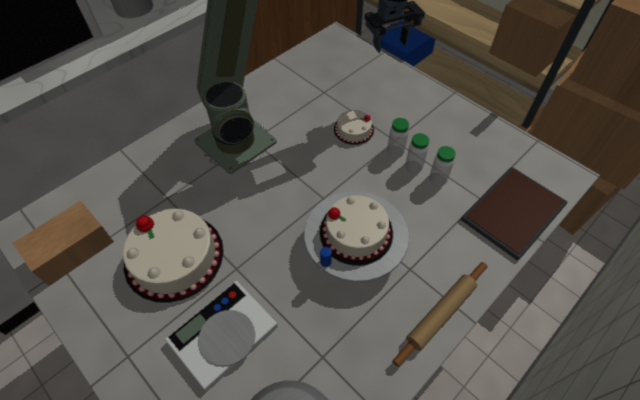

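Candidates for the cake: the small one at top-view (216,272), the one on the turntable at (318,176), and the large one at (433,280). The middle-sized cake on the turntable is the one, with its rose at (328,189) and the blue peg at (356,173). Next I take one close crop and measure.

```bash
cat > h.py <<'E'
from plant import env
import cv2,numpy as np
from scipy.spatial.transform import Rotation as R
def ray(cam,uv,z):
    p=env.camera_params(cam); d=R.from_rotvec(p["attitude"]).apply([(uv[0]-p["cx"])/p["fx"],(uv[1]-p["cy"])/p["fy"],1.])
    o=p["origin"]; return (o+d*(z-o[2])/d[2])[:2]
def proj(cam,P):
    p=env.camera_params(cam); q=R.from_rotvec(p["attitude"]).inv().apply(np.array(P)-p["origin"])
    return np.stack([p["fx"]*q[...,0]/q[...,2]+p["cx"],p["fy"]*q[...,1]/q[...,2]+p["cy"]],-1)
def blob(img,col,c,r,):
    h=cv2.cvtColor(img,cv2.COLOR_RGB2HSV).astype(int);H,S,V=h[...,0],h[...,1],h[...,2]
    m={'red':((H<6)|(H>174))&(S>190)&(V>110),'blue':(abs(H-112)<14)&(S>130)&(V>50)}[col]
    yy,xx=np.mgrid[:400,:640]; m=m&(np.hypot(xx-c[0],yy-c[1])<r)
    n,l,st,ce=cv2.connectedComponentsWithStats(m.astype(np.uint8))
    if n<2:return None,0
    k=1+np.argmax(st[1:,4]); return ce[k],st[k,4]
def ang(v): return np.arctan2(v[1],v[0])
E
python3 - <<'E'
from h import *
t=cv2.imread("pics/top0.png")[:,:,::-1].copy(); s=cv2.imread("pics/side0.png")[:,:,::-1].copy()
crop=t[125:230,260:380]; cv2.imwrite("pics/crop.png",cv2.resize(crop[:,:,::-1],None,fx=5,fy=5,interpolation=cv2.INTER_CUBIC))
for n,i,cr,cb in(("top",t,(328,189),(356,173)),("side",s,(334,214),(326,257))):
    r,a=blob(i,'red',cr,10); b,c=blob(i,'blue',cb,14)
    print(n,r,a,b,c,'rose',ray(n,r,.155),'peg',ray(n,b,.125 if n=="top" else .115))
print('top plate c',ray("top",(318,179),.08),'cake c',ray("top",(318,176.5),.14),'side',ray("side",(357,237),.08))
E
```

```text
top [327.140625 188.75    ] 64 [355.7195122  172.92682927] 82 rose [ 0.5129618  -0.04530231] peg [ 0.57289588 -0.13829848]
side [334.62962963 210.51851852] 27 [325.57754011 255.96256684] 187 rose [ 0.51200931 -0.04017391] peg [ 0.57610234 -0.13797868]
top plate c [ 0.56120743 -0.01534745] cake c [ 0.55584757 -0.01570701] side [ 0.58215303 -0.02217835]
```

View pics/crop.png

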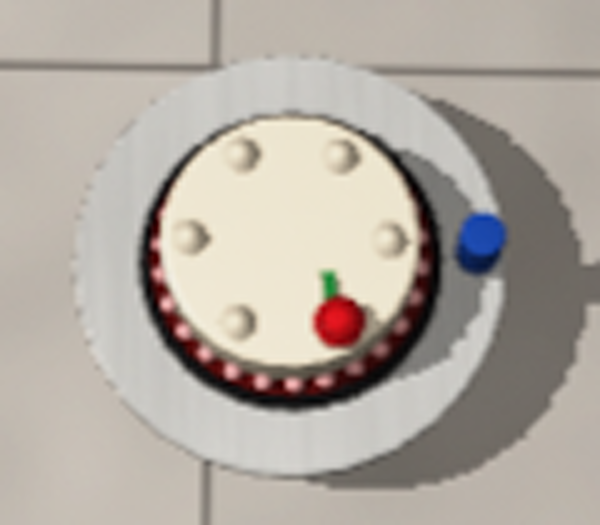

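The crop confirms it: dark-red plate with black rim on the turntable, rose centre at crop (340,322) → (328,189.4), peg top at crop (483,235) → (356.6,172), and plate centre at about (317.8,178.2).

```bash
python3 - <<'E'
from h import *
from scipy.optimize import least_squares
obs=[("top",(317.8,178.2),"c",.08),("top",(318,173.3),"c",.144),("top",(328,189.4),"r",.158),("top",(356.6,172),"p",.14),("side",(334,212),"r",.158),("side",(357,237),"c",.08)]
def f(q):
    x,y,a,b=q;o={"c":(x,y),"r":(x+.064*np.cos(a),y+.064*np.sin(a)),"p":(x+.125*np.cos(b),y+.125*np.sin(b))}
    return np.concatenate([np.array(proj(c,[*o[k],z]))-uv for c,uv,k,z in obs])
r=least_squares(f,[.56,-.015,-2.6,-1.5],loss="soft_l1");q=r.x
print(q[:2],np.degrees(q[2:]),f(q).round(1)); 
print('peg',q[0]+.125*np.cos(q[3]),q[1]+.125*np.sin(q[3]))
E
```

```text
[ 0.56888717 -0.01506196] [-150.05867493  -88.39918647] [ 0.1 -1.4 -0.2 -1.  -0.3 -1.   0.  -0.  -0.8 -0.3 -1.8 -4.5]
peg 0.5723791539544558 -0.14001316998066515
```

>>> {"name": "move_arm", "arguments": {"plan": [[[0,0,0],[0,0,7],0],[[0,0,0],[0,0,7],0],[[0,0,0],[0,0,7],0],[[0,0,0],[0,0,7],0],[[0,0,0],[0,0,7],0],[[0,0,0],[0,0,7],0],[[0,0,0],[0,0,7],0],[[0,0,0],[0,0,7],0],[[0,0,0],[0,0,7],0],[[0,0,0],[0,0,6],0]]}}

```text
time: 0.93
tcp_pos: [0.205, 0.5369, 0.2322]
orientation: [2.226, 2.217, -0.002]
force: [-1.0, 0.2, -0.8]
gripper_width: 0.3
gripper_force: 0.0
```

>>> {"name": "move_arm", "arguments": {"plan": [[[-18,9,0],[0,0,0],0],[[-37,18,0],[0,0,0],0],[[-37,18,0],[0,0,0],0],[[-37,18,0],[0,0,0],0],[[-37,18,0],[0,0,0],0],[[-37,18,0],[0,0,0],0],[[-37,18,0],[0,0,0],0],[[-37,18,0],[0,0,0],0],[[-37,18,0],[0,0,0],0],[[-37,18,0],[0,0,0],0],[[-37,18,0],[0,0,0],0],[[-37,18,0],[0,0,0],0]]}}

```text
time: 1.93
tcp_pos: [0.413, 0.1105, 0.2327]
orientation: [-2.219, -2.223, -0.0]
force: [-0.2, 0.4, -0.8]
gripper_width: 0.006
gripper_force: 0.0
```

>>> {"name": "move_arm", "arguments": {"plan": [[[-37,18,0],[0,0,0],0],[[-37,18,0],[0,0,0],0],[[-37,18,0],[0,0,0],0],[[-37,18,0],[0,0,0],0],[[-37,18,0],[0,0,0],0],[[-37,18,0],[0,0,0],0],[[-30,0,0],[0,0,0],0],[[0,0,0],[0,0,0],0],[[0,0,0],[0,0,0],0]]}}

```text
time: 2.68
tcp_pos: [0.5209, -0.1405, 0.2319]
orientation: [-2.222, -2.219, 0.001]
force: [-0.3, 0.3, 0.1]
gripper_width: 0.004
gripper_force: 0.0
```

>>> {"name": "move_arm", "arguments": {"plan": [[[0,0,28],[0,0,0],0],[[0,0,28],[0,0,0],0],[[0,0,28],[0,0,0],0],[[0,0,27],[0,0,0],0],[[0,0,0],[0,0,0],0],[[0,0,0],[0,0,0],0]]}}

```text
time: 3.18
tcp_pos: [0.5204, -0.1378, 0.1211]
orientation: [-2.216, -2.223, 0.002]
force: [0.8, 0.3, 0.7]
gripper_width: 0.009
gripper_force: 0.0
```

```bash
cat >> h.py <<'E'
def wray(uv,z,s):
    p=env.camera_params("wrist"); M=p["mount"]; T=R.from_rotvec(s["orientation"])
    d=T.apply(M[:3,:3]@[(uv[0]-p["cx"])/p["fx"],(uv[1]-p["cy"])/p["fy"],1.]); o=s["tcp_pos"]+T.apply(M[:3,3])
    return (o+d*(z-o[2])/d[2])[:2]
E
python3 - <<'E'
from h import *
s=env.read_state(); i=env.grab_frame("wrist"); cv2.imwrite("pics/w1.png",i[:,:,::-1])
print(s["time"],s["tcp_pos"],s["force"])
b=blob(i,'blue',(320,200),400);r=blob(i,'red',(320,200),400);print(b,wray(b[0],.13,s),r,wray(r[0],.158,s))
E
```

```text
3.1833 [ 0.52036865 -0.13784332  0.12110332] [0.75724641 0.30022236 0.68678881]
(array([427.8104687 , 254.39787889]), np.int32(2923)) [ 0.57419451 -0.12583745] (array([299.26650367,  57.06985679]), np.int32(2863)) [ 0.51440984 -0.04058803]
```

View pics/w1.png

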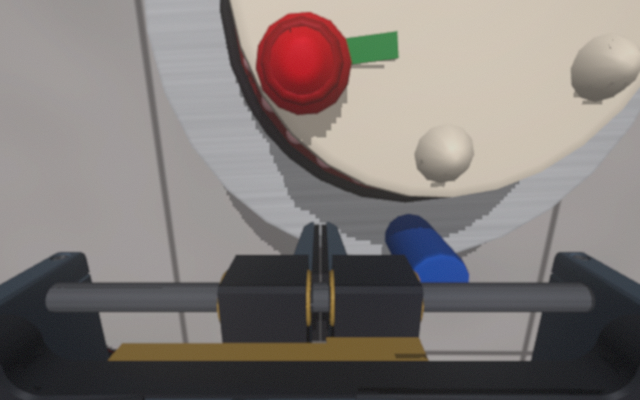

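The wrist view shows the shut fingers at (320,240), the peg top to their right at about (443,270), and the rose at (304,62). That puts the peg at about (0.572, -0.139), clear of the fingers by about 23 mm in +x. I push with a gentle ramp.

>>> {"name": "move_arm", "arguments": {"plan": [[[0,6,0],[0,0,0],0],[[-2,7,0],[0,0,0],0],[[0,5,0],[0,0,0],0],[[0,4,0],[0,0,0],0],[[0,4,0],[0,0,0],0],[[0,6,0],[0,0,0],0],[[0,9,0],[0,0,0],0],[[2,11.5,0],[0,0,0],0],[[4,14,0],[0,0,0],0],[[6,14,0],[0,0,0],0],[[7,13,0],[0,0,0],0],[[-5,0,0],[0,0,0],0]]}}

```text
time: 4.23
tcp_pos: [0.6179, -0.1256, 0.1216]
orientation: [2.217, 2.224, 0.004]
force: [-0.1, -0.4, 0.2]
gripper_width: 0.003
gripper_force: 0.0
```

>>> {"name": "move_arm", "arguments": {"plan": [[[-10,-15,-20],[0,0,0],0],[[0,-20,-35],[0,0,0],0],[[0,-20,-35],[0,0,0],0],[[0,0,-35],[0,0,0],0]]}}

```text
time: 4.57
tcp_pos: [0.556, -0.1376, 0.2477]
orientation: [-2.218, -2.22, 0.005]
force: [0.8, -0.4, -0.1]
gripper_width: 0.005
gripper_force: 0.0
```

```bash
cat > meas.py <<'E'
from h import *
import json,sys
C=np.array([.568,-.015]); f="obs.json"
try: D=json.load(open(f))
except Exception: D=[]
for k in range(int(sys.argv[1])):
    s=env.read_state(); i=env.grab_frame("top"); b,a=blob(i,'blue',(318,178),55); r,ar=blob(i,'red',(318,175),28)
    D.append(dict(t=s["time"],b=None if a<25 else list(b),r=None if ar<25 else list(r),ar=int(ar),a=int(a)))
    print(round(s["time"],3),b,a,r,ar, None if a<25 else np.degrees(ang(ray("top",b,.125)-C)), None if ar<25 else np.degrees(ang(ray("top",r,.158)-C)))
json.dump(D,open(f,"w"),default=float); print(s["tcp_pos"],s["force"]); cv2.imwrite(f"pics/m{len(D)}.png",i[:,:,::-1])
E
python3 meas.py 6
```

```text
4.567 [329.04705882 139.42352941] 85 [333.81818182 167.72727273] 11 -16.78065538332087 None
4.617 [326.37209302 138.79069767] 86 [333.93333333 166.13333333] 15 -12.52791507897401 None
4.667 [323.5        138.27906977] 86 [333.72727273 165.04545455] 22 -8.00797621984619 None
4.717 [320.57954545 138.        ] 88 [333.89285714 163.57142857] 28 -3.4605614642345697 -62.40577929593438
4.767 [317.74698795 137.65060241] 83 [333.65789474 162.57894737] 38 0.9336681873539252 -59.22439356566214
4.817 [314.9382716  137.67901235] 81 [333.51162791 161.44186047] 43 5.252343218795308 -55.91567517995763
[ 0.55944964 -0.1374565   0.24625723] [-1.14295462  0.26240205 -0.20108231]
```

```bash
cat > plan.py <<'E'
from h import *
import json,sys
from scipy.optimize import least_squares
n=int(sys.argv[1]); blend=int(sys.argv[2]); lead=.06; D=json.load(open("obs.json"))
try: P=json.load(open("plan.json"))
except Exception: P=dict(cmd=None,w=[])
s=env.read_state()
if P["cmd"] is None: P["cmd"]=list(s["tcp_pos"][:2])
else:
    for k in range(2):
        s=env.read_state(); i=env.grab_frame("wrist"); r,a=blob(i,'red',(320,200),260)
        print(round(s["time"],3),'rose px',r,a,'tcp',s["tcp_pos"].round(4))
        if a>600: p=wray(r,.160,s); P["w"].append([s["time"],*p]); print('rose',p.round(4),'off mm',((s["tcp_pos"][:2]-p)*1e3).round(1))
    cv2.imwrite(f"pics/p{len(P['w'])}.png",i[:,:,::-1])
t0=4.5
def u(th): return np.stack([np.cos(th),np.sin(th)],-1)
bt=np.array([d["t"] for d in D if d["b"]]); bp=np.array([ray("top",d["b"],.125) for d in D if d["b"]]); W=np.array(P["w"]).reshape(-1,3)
def th(q,t): t=np.asarray(t)-t0; return q[2]+q[3]*t-.5*q[4]*t*t
def f(q):
    C=q[:2]; e=[((C+.125*u(th(q,bt))-bp)/.003).ravel(),(q[:2]-[.568,-.015])/.004,[(q[4]-.1)/.03,(q[5]+1.076)/.05]]
    if len(W): e.append(((C+.064*u(th(q,W[:,0])+q[5])-W[:,1:])/.003).ravel())
    return np.concatenate(e)
q=least_squares(f,[.568,-.015,-.35,1.54,.1,-1.076],loss="soft_l1").x
t=env.read_state()["time"]; print('fit',q.round(4),'t',t,'w now',q[3]-q[4]*(t-t0))
c=np.array(P["cmd"]); out=[]
for k in range(1,n+1):
    g=q[:2]+.064*u(th(q,t+k/12+lead)+q[5]); m=max(blend-k+1,1); d=(g-c)/m
    d=np.round(d*1e3); c=c+d/1e3; out.append([[int(d[1]),int(d[0]),0],[0,0,0],0])
P["cmd"]=list(c); json.dump(P,open("plan.json","w"),default=float); print(out)
E
python3 plan.py 12 6
```

```text
fit [ 0.5657 -0.0145 -0.395   1.5367  0.1    -1.076 ] t 4.8667 w now 1.5000145398102303
[[[14, 9, 0], [0, 0, 0], 0], [[15, 10, 0], [0, 0, 0], 0], [[16, 11, 0], [0, 0, 0], 0], [[19, 12, 0], [0, 0, 0], 0], [[23, 14, 0], [0, 0, 0], 0], [[30, 14, 0], [0, 0, 0], 0], [[8, 0, 0], [0, 0, 0], 0], [[7, 0, 0], [0, 0, 0], 0], [[8, -2, 0], [0, 0, 0], 0], [[7, -2, 0], [0, 0, 0], 0], [[7, -3, 0], [0, 0, 0], 0], [[6, -4, 0], [0, 0, 0], 0]]
```

>>> {"name": "move_arm", "arguments": {"plan": [[[14,9,0],[0,0,0],0],[[15,10,0],[0,0,0],0],[[16,11,0],[0,0,0],0],[[19,12,0],[0,0,0],0],[[23,14,0],[0,0,0],0],[[30,14,0],[0,0,0],0],[[8,0,0],[0,0,0],0],[[7,0,0],[0,0,0],0],[[8,-2,0],[0,0,0],0],[[7,-2,0],[0,0,0],0],[[7,-3,0],[0,0,0],0],[[6,-4,0],[0,0,0],0]]}}

```text
time: 5.87
tcp_pos: [0.6179, 0.0229, 0.2467]
orientation: [-2.22, -2.222, 0.0]
force: [-0.4, 0.4, -0.0]
gripper_width: 0.004
gripper_force: 0.0
```

```bash
python3 plan.py 12 2
```

```text
5.867 rose px [331.14444444 215.12592593] 270 tcp [0.6179 0.0229 0.2467]
5.917 rose px [329.37662338 212.80844156] 308 tcp [0.6171 0.024  0.247 ]
fit [ 0.5657 -0.0145 -0.395   1.5367  0.1    -1.076 ] t 5.9667 w now 1.390020898528116
[[[6, -6, 0], [0, 0, 0], 0], [[10, -11, 0], [0, 0, 0], 0], [[4, -7, 0], [0, 0, 0], 0], [[3, -6, 0], [0, 0, 0], 0], [[2, -7, 0], [0, 0, 0], 0], [[1, -7, 0], [0, 0, 0], 0], [[1, -7, 0], [0, 0, 0], 0], [[0, -7, 0], [0, 0, 0], 0], [[-1, -7, 0], [0, 0, 0], 0], [[-2, -7, 0], [0, 0, 0], 0], [[-3, -6, 0], [0, 0, 0], 0], [[-3, -6, 0], [0, 0, 0], 0]]
```

View pics/p0.png

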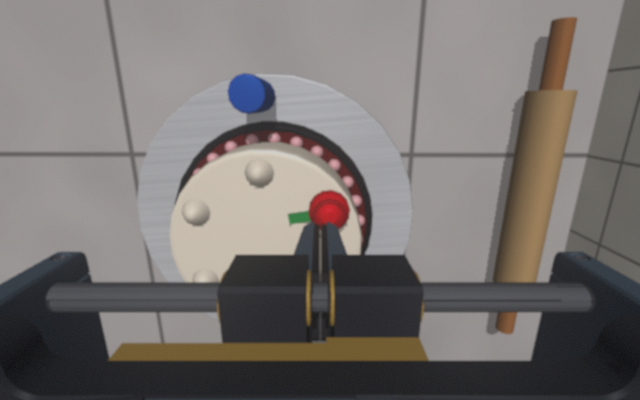

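The rose is at (329,212), right ahead of the fingertips at (320,235): the gripper is already tracking it. I carry on.

>>> {"name": "move_arm", "arguments": {"plan": [[[6,-6,0],[0,0,0],0],[[10,-11,0],[0,0,0],0],[[4,-7,0],[0,0,0],0],[[3,-6,0],[0,0,0],0],[[2,-7,0],[0,0,0],0],[[1,-7,0],[0,0,0],0],[[1,-7,0],[0,0,0],0],[[0,-7,0],[0,0,0],0],[[-1,-7,0],[0,0,0],0],[[-2,-7,0],[0,0,0],0],[[-3,-6,0],[0,0,0],0],[[-3,-6,0],[0,0,0],0]]}}

```text
time: 6.97
tcp_pos: [0.5339, 0.0403, 0.2468]
orientation: [2.219, 2.223, 0.0]
force: [-0.2, 0.2, -0.2]
gripper_width: 0.004
gripper_force: 0.0
```

```bash
sed -i 's/a>600/a>120/; s/(320,200),260/(320,205),70/' plan.py; python3 plan.py 12 2
```

```text
6.967 rose px [338.38566553 199.6552901 ] 293 tcp [0.5339 0.0403 0.2468]
rose [0.5491 0.0517] off mm [-15.2 -11.3]
7.017 rose px [335.26599327 200.93265993] 297 tcp [0.5327 0.0398 0.2468]
rose [0.5454 0.0501] off mm [-12.7 -10.3]
fit [ 0.5659 -0.0111 -0.4107  1.4774  0.1045 -1.0807] t 7.0667 w now 1.2092018860389264
[[[1, -1, 0], [0, 0, 0], 0], [[-2, -6, 0], [0, 0, 0], 0], [[-4, -5, 0], [0, 0, 0], 0], [[-5, -4, 0], [0, 0, 0], 0], [[-5, -4, 0], [0, 0, 0], 0], [[-5, -4, 0], [0, 0, 0], 0], [[-5, -2, 0], [0, 0, 0], 0], [[-6, -3, 0], [0, 0, 0], 0], [[-6, -1, 0], [0, 0, 0], 0], [[-5, -2, 0], [0, 0, 0], 0], [[-6, 0, 0], [0, 0, 0], 0], [[-6, 0, 0], [0, 0, 0], 0]]
```

>>> {"name": "move_arm", "arguments": {"plan": [[[1,-1,0],[0,0,0],0],[[-2,-6,0],[0,0,0],0],[[-4,-5,0],[0,0,0],0],[[-5,-4,0],[0,0,0],0],[[-5,-4,0],[0,0,0],0],[[-5,-4,0],[0,0,0],0]]}}

```text
time: 7.57
tcp_pos: [0.5101, 0.0201, 0.2467]
orientation: [2.22, 2.223, -0.0]
force: [-0.1, 0.5, 0.4]
gripper_width: 0.005
gripper_force: 0.0
```

```bash
python3 - <<'E'
from h import *
import json
P=json.load(open("plan.json")); P["cmd"][0]+=.008; P["cmd"][1]+=.034
for t,uv,p in((5.867,(331.1,215.1),(.6179,.0229,.2467)),(5.917,(329.4,212.8),(.6171,.024,.247))):
    r=wray(uv,.160,dict(orientation=[2.2214,2.2214,0],tcp_pos=np.array(p))); print(r); P["w"].insert(0,[t,*r])
json.dump(P,open("plan.json","w"))
E
sed -i 's/q\[4\]-.1)\/.03/q[4]-.11)\/.05/' plan.py; python3 plan.py 9 2
```

```text
[0.62759971 0.02158715]
[0.62545699 0.02449286]
7.567 rose px [324.35329341 210.95808383] 334 tcp [0.5101 0.0201 0.2467]
rose [0.5145 0.0222] off mm [-4.4 -2.1]
7.617 rose px [322.78730159 213.32698413] 315 tcp [0.5093 0.0193 0.2468]
rose [0.5124 0.0194] off mm [-3.1 -0.1]
fit [ 0.5677 -0.0094 -0.4339  1.5201  0.1185 -1.073 ] t 7.6667 w now 1.1450316061906003
[[[-7, -2, 0], [0, 0, 0], 0], [[-12, -4, 0], [0, 0, 0], 0], [[-6, 0, 0], [0, 0, 0], 0], [[-6, 0, 0], [0, 0, 0], 0], [[-6, 0, 0], [0, 0, 0], 0], [[-5, 1, 0], [0, 0, 0], 0], [[-6, 1, 0], [0, 0, 0], 0], [[-5, 2, 0], [0, 0, 0], 0], [[-6, 2, 0], [0, 0, 0], 0]]
```

>>> {"name": "move_arm", "arguments": {"plan": [[[-7,-2,0],[0,0,0],0],[[-12,-4,0],[0,0,0],0],[[-6,0,0],[0,0,0],0],[[-6,0,0],[0,0,0],0],[[-6,0,0],[0,0,0],0],[[-5,1,0],[0,0,0],0],[[-6,1,0],[0,0,0],0],[[-5,2,0],[0,0,0],0],[[-6,2,0],[0,0,0],0]]}}

```text
time: 8.42
tcp_pos: [0.5109, -0.0387, 0.2467]
orientation: [-2.219, -2.224, -0.0]
force: [0.2, 0.0, -0.1]
gripper_width: 0.004
gripper_force: 0.0
```

```bash
python3 plan.py 10 2
```

```text
8.417 rose px [319.65799257 209.87360595] 269 tcp [ 0.5109 -0.0387  0.2467]
rose [ 0.5116 -0.0357] off mm [-0.7 -3. ]
8.467 rose px [320.73958333 212.51736111] 288 tcp [ 0.5114 -0.0397  0.2467]
rose [ 0.513 -0.039] off mm [-1.6 -0.8]
fit [ 0.5682 -0.0086 -0.4399  1.5157  0.109  -1.0757] t 8.5167 w now 1.0777601599772133
[[[-6, 5, 0], [0, 0, 0], 0], [[-10, 8, 0], [0, 0, 0], 0], [[-4, 4, 0], [0, 0, 0], 0], [[-3, 5, 0], [0, 0, 0], 0], [[-3, 4, 0], [0, 0, 0], 0], [[-2, 5, 0], [0, 0, 0], 0], [[-2, 5, 0], [0, 0, 0], 0], [[-2, 5, 0], [0, 0, 0], 0], [[-1, 5, 0], [0, 0, 0], 0], [[-1, 6, 0], [0, 0, 0], 0]]
```

>>> {"name": "move_arm", "arguments": {"plan": [[[-6,5,0],[0,0,0],0],[[-10,8,0],[0,0,0],0],[[-4,4,0],[0,0,0],0],[[-3,5,0],[0,0,0],0],[[-3,4,0],[0,0,0],0],[[-2,5,0],[0,0,0],0],[[-2,5,0],[0,0,0],0],[[-2,5,0],[0,0,0],0],[[-1,5,0],[0,0,0],0],[[-1,6,0],[0,0,0],0]]}}

```text
time: 9.35
tcp_pos: [0.5631, -0.0722, 0.2468]
orientation: [-2.219, -2.223, -0.0]
force: [0.2, 0.3, -0.5]
gripper_width: 0.006
gripper_force: 0.0
```

```bash
python3 plan.py 10 2
```

```text
9.35 rose px [311.1026616  213.02661597] 263 tcp [ 0.5631 -0.0722  0.2468]
rose [ 0.5571 -0.0718] off mm [ 6.  -0.4]
9.4 rose px [313.28174603 213.36507937] 252 tcp [ 0.5644 -0.0724  0.2466]
rose [ 0.5602 -0.0723] off mm [ 4.2 -0.1]
fit [ 0.5682 -0.0088 -0.4394  1.5192  0.1116 -1.0762] t 9.45 w now 0.9667259240396788
[[[0, 5, 0], [0, 0, 0], 0], [[0, 10, 0], [0, 0, 0], 0], [[1, 5, 0], [0, 0, 0], 0], [[1, 5, 0], [0, 0, 0], 0], [[2, 4, 0], [0, 0, 0], 0], [[2, 5, 0], [0, 0, 0], 0], [[2, 4, 0], [0, 0, 0], 0], [[3, 4, 0], [0, 0, 0], 0], [[2, 4, 0], [0, 0, 0], 0], [[3, 3, 0], [0, 0, 0], 0]]
```

>>> {"name": "move_arm", "arguments": {"plan": [[[0,5,0],[0,0,0],0],[[0,10,0],[0,0,0],0],[[1,5,0],[0,0,0],0],[[1,5,0],[0,0,0],0],[[2,4,0],[0,0,0],0],[[2,5,0],[0,0,0],0],[[2,4,0],[0,0,0],0],[[3,4,0],[0,0,0],0],[[2,4,0],[0,0,0],0],[[3,3,0],[0,0,0],0]]}}

```text
time: 10.28
tcp_pos: [0.6121, -0.0559, 0.2467]
orientation: [2.219, 2.223, 0.0]
force: [-0.2, -0.2, 0.6]
gripper_width: 0.005
gripper_force: 0.0
```

```bash
python3 plan.py 12 2
```

```text
10.283 rose px [314.51176471 216.86470588] 170 tcp [ 0.6121 -0.0559  0.2467]
rose [ 0.6088 -0.0587] off mm [3.3 2.8]
10.333 rose px [316.56043956 216.24725275] 182 tcp [ 0.6125 -0.0553  0.2467]
rose [ 0.6109 -0.0575] off mm [1.7 2.2]
fit [ 0.5684 -0.0089 -0.4391  1.5218  0.1131 -1.0767] t 10.3833 w now 0.8561129271995009
[[[4, 3, 0], [0, 0, 0], 0], [[7, 7, 0], [0, 0, 0], 0], [[3, 2, 0], [0, 0, 0], 0], [[4, 2, 0], [0, 0, 0], 0], [[4, 2, 0], [0, 0, 0], 0], [[4, 1, 0], [0, 0, 0], 0], [[4, 2, 0], [0, 0, 0], 0], [[4, 1, 0], [0, 0, 0], 0], [[4, 0, 0], [0, 0, 0], 0], [[4, 1, 0], [0, 0, 0], 0], [[4, 0, 0], [0, 0, 0], 0], [[4, 0, 0], [0, 0, 0], 0]]
```

>>> {"name": "move_arm", "arguments": {"plan": [[[4,3,0],[0,0,0],0],[[7,7,0],[0,0,0],0],[[3,2,0],[0,0,0],0],[[4,2,0],[0,0,0],0],[[4,2,0],[0,0,0],0],[[4,1,0],[0,0,0],0],[[4,2,0],[0,0,0],0],[[4,1,0],[0,0,0],0],[[4,0,0],[0,0,0],0],[[4,1,0],[0,0,0],0],[[4,0,0],[0,0,0],0],[[4,0,0],[0,0,0],0]]}}

```text
time: 11.38
tcp_pos: [0.6325, -0.0057, 0.2468]
orientation: [-2.22, -2.223, -0.0]
force: [-0.7, 0.8, 0.2]
gripper_width: 0.011
gripper_force: 0.0
```

```bash
python3 plan.py 12 2
```

```text
11.383 rose px [320.85321101 219.06422018] 109 tcp [ 0.6325 -0.0057  0.2468]
11.433 rose px [321.41891892 217.9527027 ] 148 tcp [ 0.6325 -0.0049  0.2468]
rose [ 0.6346 -0.0086] off mm [-2.1  3.6]
fit [ 0.5686 -0.0088 -0.4415  1.5288  0.1159 -1.0789] t 11.4833 w now 0.7192345907178553
[[[3, 0, 0], [0, 0, 0], 0], [[8, -1, 0], [0, 0, 0], 0], [[3, -1, 0], [0, 0, 0], 0], [[4, -1, 0], [0, 0, 0], 0], [[3, -1, 0], [0, 0, 0], 0], [[3, -1, 0], [0, 0, 0], 0], [[3, -2, 0], [0, 0, 0], 0], [[3, -2, 0], [0, 0, 0], 0], [[3, -1, 0], [0, 0, 0], 0], [[3, -2, 0], [0, 0, 0], 0], [[2, -2, 0], [0, 0, 0], 0], [[3, -2, 0], [0, 0, 0], 0]]
```

>>> {"name": "move_arm", "arguments": {"plan": [[[3,0,0],[0,0,0],0],[[8,-1,0],[0,0,0],0],[[3,-1,0],[0,0,0],0],[[4,-1,0],[0,0,0],0],[[3,-1,0],[0,0,0],0],[[3,-1,0],[0,0,0],0],[[3,-2,0],[0,0,0],0],[[3,-2,0],[0,0,0],0],[[3,-1,0],[0,0,0],0],[[3,-2,0],[0,0,0],0],[[2,-2,0],[0,0,0],0],[[3,-2,0],[0,0,0],0]]}}

```text
time: 12.48
tcp_pos: [0.6163, 0.035, 0.2467]
orientation: [2.22, 2.223, -0.0]
force: [0.0, 0.3, -0.1]
gripper_width: 0.005
gripper_force: 0.0
```

```bash
sed -i 's/a>120/a>70/' plan.py; python3 plan.py 6 2
```

```text
12.483 rose px [325.72463768 217.2173913 ] 207 tcp [0.6163 0.035  0.2467]
rose [0.6218 0.0319] off mm [-5.5  3.1]
12.533 rose px [324.5625     216.62053571] 224 tcp [0.6159 0.0356 0.2468]
rose [0.6204 0.0331] off mm [-4.5  2.5]
fit [ 0.569  -0.0083 -0.4484  1.5422  0.1204 -1.0845] t 12.5833 w now 0.568914877806885
[[[1, -1, 0], [0, 0, 0], 0], [[4, -4, 0], [0, 0, 0], 0], [[2, -2, 0], [0, 0, 0], 0], [[1, -2, 0], [0, 0, 0], 0], [[2, -2, 0], [0, 0, 0], 0], [[1, -2, 0], [0, 0, 0], 0]]
```

Continuous from before 7.0 s to beyond 12.5 s, which is more than 5 s. Now I draw up and away.

>>> {"name": "move_arm", "arguments": {"plan": [[[0,0,-20],[0,0,0],0],[[0,0,-30],[0,0,0],0],[[0,0,-30],[0,0,0],0],[[0,-25,-25],[0,0,0],0],[[20,-30,0],[0,0,0],0],[[20,-30,0],[0,0,0],0],[[20,-30,0],[0,0,0],0],[[20,-30,0],[0,0,0],0],[[20,-30,0],[0,0,0],0],[[20,-30,0],[0,0,0],0],[[20,-30,0],[0,0,0],0],[[20,-20,0],[0,0,0],0]]}}

```text
time: 13.58
tcp_pos: [0.3586, 0.1947, 0.3522]
orientation: [-2.219, -2.223, -0.001]
force: [0.8, 0.7, 0.8]
gripper_width: 0.007
gripper_force: 0.0
```

>>> {"name": "move_arm", "arguments": {"plan": [[[15,0,0],[0,0,0],0],[[0,0,0],[0,0,0],0],[[0,0,0],[0,0,0],0],[[0,0,0],[0,0,0],0],[[0,0,0],[0,0,0],0],[[0,0,0],[0,0,0],0],[[0,0,0],[0,0,0],0],[[0,0,0],[0,0,0],0],[[0,0,0],[0,0,0],0],[[0,0,0],[0,0,0],0],[[0,0,0],[0,0,0],0],[[0,0,0],[0,0,0],0]]}}

```text
time: 14.58
tcp_pos: [0.3612, 0.2094, 0.3517]
orientation: [-2.22, -2.223, -0.0]
force: [-0.1, -1.1, -0.3]
gripper_width: 0.006
gripper_force: 0.0
```

>>> {"name": "move_arm", "arguments": {"plan": [[[0,0,0],[0,0,0],0],[[0,0,0],[0,0,0],0],[[0,0,0],[0,0,0],0],[[0,0,0],[0,0,0],0],[[0,0,0],[0,0,0],0],[[0,0,0],[0,0,0],0],[[0,0,0],[0,0,0],0],[[0,0,0],[0,0,0],0],[[0,0,0],[0,0,0],0],[[0,0,0],[0,0,0],0],[[0,0,0],[0,0,0],0],[[0,0,0],[0,0,0],0]]}}

```text
time: 15.58
tcp_pos: [0.3612, 0.2094, 0.3517]
orientation: [-2.22, -2.223, -0.0]
force: [-0.6, -0.1, 0.6]
gripper_width: 0.005
gripper_force: 0.0
```

>>> {"name": "move_arm", "arguments": {"plan": [[[0,0,0],[0,0,0],0],[[0,0,0],[0,0,0],0],[[0,0,0],[0,0,0],0],[[0,0,0],[0,0,0],0],[[0,0,0],[0,0,0],0],[[0,0,0],[0,0,0],0],[[0,0,0],[0,0,0],0],[[0,0,0],[0,0,0],0],[[0,0,0],[0,0,0],0],[[0,0,0],[0,0,0],0],[[0,0,0],[0,0,0],0],[[0,0,0],[0,0,0],0]]}}

```text
time: 16.58
tcp_pos: [0.3612, 0.2094, 0.3518]
orientation: [-2.219, -2.223, -0.0]
force: [-0.4, 1.2, -0.3]
gripper_width: 0.005
gripper_force: 0.0
```

>>> {"name": "move_arm", "arguments": {"plan": [[[0,0,0],[0,0,0],0],[[0,0,0],[0,0,0],0],[[0,0,0],[0,0,0],0],[[0,0,0],[0,0,0],0],[[0,0,0],[0,0,0],0],[[0,0,0],[0,0,0],0],[[0,0,0],[0,0,0],0],[[0,0,0],[0,0,0],0],[[0,0,0],[0,0,0],0],[[0,0,0],[0,0,0],0],[[0,0,0],[0,0,0],0],[[0,0,0],[0,0,0],0]]}}

```text
time: 17.58
tcp_pos: [0.3612, 0.2094, 0.3517]
orientation: [-2.219, -2.223, -0.0]
force: [0.0, -0.3, -0.2]
gripper_width: 0.004
gripper_force: 0.0
```

>>> {"name": "move_arm", "arguments": {"plan": [[[0,0,0],[0,0,0],0],[[0,0,0],[0,0,0],0],[[0,0,0],[0,0,0],0],[[0,0,0],[0,0,0],0],[[0,0,0],[0,0,0],0],[[0,0,0],[0,0,0],0],[[0,0,0],[0,0,0],0],[[0,0,0],[0,0,0],0],[[0,0,0],[0,0,0],0],[[0,0,0],[0,0,0],0],[[0,0,0],[0,0,0],0],[[0,0,0],[0,0,0],0]]}}

```text
time: 18.58
tcp_pos: [0.3612, 0.2095, 0.3518]
orientation: [-2.22, -2.223, -0.0]
force: [0.0, 0.2, 0.1]
gripper_width: 0.004
gripper_force: 0.0
```

```bash
python3 meas.py 12 | awk 'NR%3==1||/\[ *0\./'
```

```text
18.583 [327.90540541 210.27027027] 74 [302.59677419 184.90322581] 62 -164.16699211760226 132.96162419645725
18.733 [327.87671233 210.32876712] 73 [302.59677419 184.90322581] 62 -164.23108842926715 132.96162419645725
18.883 [327.87671233 210.32876712] 73 [302.59677419 184.90322581] 62 -164.23108842926715 132.96162419645725
19.033 [327.87671233 210.32876712] 73 [302.59677419 184.90322581] 62 -164.23108842926715 132.96162419645725
[0.36120152 0.20942034 0.35176837] [ 0.31855261 -0.54911087 -0.27718244]
```

```bash
python3 -c "
from plant import env; print(env.job_done())"
```

```text
the job is handed in; nothing more can be done
None
```

I handed the job in at about 19 s; the hand-in returned no verdict. The turntable was spun to about 1.54 rad/s, the gripper followed the rose from about 5.9 s to 12.6 s (at most about 19 mm off at the checks, 15–19 mm for a moment near 7 s), then drew away, and the turntable stood still in the last pictures.

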